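Open the amber jar one-handed in its jar holder

TASK

Press the red plunger of the one-handed jar holder all the way down until it stays down and its shoe grips the amber jar; then take the jar's tight white cap, unscrew it anticlockwise until the thread lets go, and lift it straight up off the jar. Finish still holding the cap upright and still, about 2 to 4 cm clear above the jar's mouth; leave the jar standing braced in its holder and the other things on the table where they are.

Things in the scene. Friction and masses are not known exactly. Their poses are not given: they have to be found in the camera images.
- holder: jar holder fixed to the table: grey base 110 x 185 x 8 mm, two rubber-faced cheeks 45 mm tall, white block (50 x 46 mm, top 56 mm above the table) with a red plunger. Origin: on the table, below the middle of the jar's place; z up; block and plunger stand 89 mm towards +y, cheeks on the -y side, base from y -62 to 122 mm, x -55 to 55.
- plunger_top (a point): centre of the top face of the red mushroom plunger (34 mm across, 10 mm thick), 88 mm above the table when up, 68 mm when fully down. Pressed straight down; x, y as the holder's.
- plunger (a joint): plunger travel in m: 0 up, 0.020 fully down. A stiff, self-holding plunger working against a spring: it needs about 8 N to move, up to about 16 N near the bottom, and stays where it is left. As it goes down a rubber shoe comes out of the block, meets the jar after about half the stroke and, fully down, clamps it against the cheeks with about 10 N (the jar shifts up to 3 mm).
- jar: round amber glass jar with a cream label, loose in the holder, 66 mm across, 56 mm tall to its shoulder, 300 g. Origin: centre of its underside (8 mm above the table). Unclamped it just turns along with the cap.
- jar_mouth (a point): centre of the jar's mouth, on its axis 80 mm above its underside (hidden by the cap at the start).
- cap: white screw cap, 52 mm across, 30 mm tall, 35 g, twelve flat sides (one at every 30 degrees from its x axis), a blue bar 40 mm long on top along its x axis. Origin: centre of its open lower edge, 4 mm above the jar's shoulder, 68 mm above the table (cap top: 98 mm); z up. After unscrewing it pulls straight up; its lower edge clears the mouth after 20 mm.
- thread (a joint): how far the cap is unscrewed on the jar, rad: 0 tight, grows anticlockwise seen from above. Lug thread, the cap does not rise as it turns: about 0.15 N m of friction all the way, free to lift above about 1.15 (65 degrees), hard stop at 1.85. Stays where it is left, on a grey collar in the jar's mouth that the cap keys onto.
- cup: white porcelain cup, 74 mm across, 85 mm tall; a bystander, to be left alone. Origin: centre of its underside
- comb: black comb lying flat, 160 x 25 x 5 mm; a bystander, to be left alone. Origin: centre of its underside
- denture_case: blue and white plastic denture case with a red press button, 85 x 75 x 45 mm; a bystander, to be left alone. Origin: centre of its underside
- tweezers: metal tweezers lying flat, 95 x 12 x 8 mm; a bystander, to be left alone. Origin: centre of its underside
- nail_brush: wooden nail brush, 90 x 36 x 26 mm; a bystander, to be left alone. Origin: centre of its underside
Things that resemble listed ones, but are neither listed nor needed, are in the scene too. Leave any black or purple look-alike of the cap alone.

How it is judged:
By the outcome, as a careful person would: the job done as asked, in the order asked, and still so for the second after the job is handed in, while the arm keeps its last pose, push and grip.
It also fails if it takes over 46 s, if anything falls off the work surface, if the arm or the gripper's body presses on something with over 40 N, if the wrist force passes 120 N, or if a joint passes its speed limit or range.

ROBOT

A 6-joint arm with a two-finger parallel gripper is mounted at the origin on the work surface. World frame = base frame: x ahead of the robot, y to its left, z up, the work surface at z = 0. Lengths are in m, angles in rad, forces in N, time in s.
With the tool pointing down it reaches from about 0.4 to 0.825 m from the base axis. Payload 7 kg.
Tool frame: the origin (TCP) lies on the centre line of the jaws, within the pads' length; the fingertips stand 22 mm ahead of it and the grasp point (between the pads) lies 3 mm ahead of it; z points along the fingers, y is the direction in which the jaws open and shut (so a half turn about z gives the same grasp; the last joint's range is limited). The gripper opens to 88 mm and grips with 3 to 60 N. Pads are 19 mm wide; open, the fingers measure 130 mm over their backs; the gripper's body (78 mm by 193 mm) begins 47 mm behind the grasp point.
Start: joints at [-0.87, 0.359, 0.012, 0, -1.224, -0.288], TCP at [0.271, -0.618, 0.249] pointing down, gripper open.
Joint ranges: [-3.07, 3.07], [-1.43, 2.12], [-1.02, 1.25], [-3.03, 1.67], [-3.05, -0], [-3.03, 3.03]. Speed limits (rad/s): [2.39, 2.39, 3.01, 3.14, 3.14, 3.14].

INTERFACE

Orientations are given as [roll, pitch, yaw] about the fixed x, y, z axes, in that order (R = Rz(yaw) Ry(pitch) Rx(roll)).
In Python, from station import arm gives the robot as it stands. The module is installed in compiled form; this text tells all that it offers.
- The arm moves only by the tool arm_command, never from a script. Its argument "motion" is a list of rows, each a list of 3 entries, a list of its own where there are three numbers: the shift along the tool's x, y, z in mm, then the turn, a rotation vector about the tool's x, y, z in degrees, then the opening, from 0 (shut) to 1 (fully open). In form: [[[tx, ty, tz], [wx, wy, wz], grip], ...]. A call has 1 to 20 rows; each row shifts and turns the commanded pose from where the row before left it, along the tool's axes as they then stand; what a row does not reach is not made up. A row lasts 1/12 s, in which the tool goes at most 41.7 mm and 7.16 degrees, less where a joint would pass 70% of its speed; a pose out of reach is approached as far as the arm can. A call is refused whole if a number of a shift passes 41.7 or a number of a turn 7.16, either way. A call with a gripper value outside its range is refused whole. The fingers move at their own pace and stop on an object; "newtons" is the grip in N (left out, the last holds). Time passes only in rows, so rows that do not move let the fingers close. It gives the time, the measured TCP pose, the force and the opening at its end, in the units of the state.
- arm.get_state(): the state, without advancing time (a new reading comes with each control period).
- arm.grab_frame(name): name is "scene" or "top" or "wrist"; returns the picture (400x640x3 uint8, red, green, blue); there is no depth.
- arm.camera_info(name): a dict with "fov_y" (degrees; the focal length in pixels is half the picture's height over the tangent of half this angle, whatever the lens; pixels are square), "cx", "cy" (the principal point, pixels), "view" (4x4, takes a point from world to camera coordinates); the wrist camera has in their place "tool_from_camera" (4x4, takes a point from camera to tool coordinates, whose origin is the TCP and whose axes are the flange's). Camera axes: x right, y down, z forward; pixel columns grow to the right and rows downward; lengths in m; the calibration is good to about 2 mm. A picture is of the moment at which its call begins: read the wrist's pose just before it. camera_info takes no time and is no camera call.
- arm.job_done(): hands the job in, once; it reports no verdict.
The state is a dict: "t": time; "q": joint angles; "qd": joint speeds; "joint_efforts": joint torques, N m; "eef_pos": TCP position; "ee_rot": TCP orientation; "force": force on the tool from outside, world axes, zero at the start; "moment": the same for the moment, N m; "width": finger opening in m.
Only numpy, scipy, OpenCV 4.12 (cv2) and the standard library are available. Lean on these libraries where they do the work, as an engineer would, in place of code of your own. Each camera call takes 0.05 s, during which the arm holds its last target. There are 200 camera calls.

## Working session

There is one attempt and no reset: what is moved stays moved. The work goes in short steps, Python scripts to look and compute and a tool call to move; the robot and the scene stay as the last step left them, time stands still between calls to the robot, and variables do not carry over. Pictures are saved under pics/ and viewed, on a budget of 10 in all, crops included, one or two more only if the job needs it, and the job is handed in when it is done.

Besides the shell and the picture viewer there is one more tool, called after "Emit:" in YAML: its name, and indented under it one key for each argument. arm_command: Moves the arm, as the interface text tells. Its arguments: {"type":"object","properties":{"motion":{"type":"array","items":{"type":"array"}},"newtons":{"type":"number"}},"required":["motion"]}

```bash
mkdir -p pics
cat > h.py <<'E'
import numpy as np, cv2
from station import arm
def save(name,fn):
    im=arm.grab_frame(name); cv2.imwrite('pics/'+fn,im[:,:,::-1]); return im
def ray(name,u,v):
    c=arm.camera_info(name); f=200/np.tan(np.radians(c['fov_y'])/2)
    d=np.array([(u-c['cx'])/f,(v-c['cy'])/f,1])
    if 'view' in c: T=np.linalg.inv(np.array(c['view']))
    else:
        from scipy.spatial.transform import Rotation as R
        s=arm.get_state(); W=np.eye(4); W[:3,:3]=R.from_euler('xyz',s['ee_rot']).as_matrix(); W[:3,3]=s['eef_pos']
        T=W@np.array(c['tool_from_camera'])
    return T[:3,3],T[:3,:3]@d
def onz(name,u,v,z):
    o,d=ray(name,u,v); return o+d*(z-o[2])/d[2]
E
python3 - <<'E'
from h import *
a=save('top','a_top.png');b=save('scene','a_scene.png')
cv2.imwrite('pics/a.png',np.vstack([a])[:,:,::-1])
print(arm.get_state())
for n in('top','scene','wrist'):print(n,arm.camera_info(n))
E
```

```text
{'t': 0.1, 'q': array([-8.69905198e-01,  3.59298480e-01,  1.11649890e-02, -3.20603300e-04,
       -1.22410712e+00, -2.88083663e-01]), 'qd': array([-0.000139  , -0.00145411,  0.00157143,  0.00039704,  0.00039944,
        0.00015791]), 'joint_efforts': array([-1.54859819e-03, -5.84162307e+01,  2.93747646e+01,  7.01549158e+00,
        1.01509859e-02, -7.19236323e-05]), 'eef_pos': array([ 0.27060785, -0.61794094,  0.24773135]), 'ee_rot': array([ 3.14012225e+00, -1.21396497e-04, -2.72889425e+00]), 'force': array([-0.10695816, -0.32203787, -0.00245046]), 'moment': array([ 0.03492723, -0.02806178, -0.03343169]), 'width': 0.08751372421279267}
top {'fov_y': 49.459258675542046, 'cx': 319.86601768838517, 'cy': 197.4425080776835, 'view': array([[-0.0108613 , -0.99990822,  0.00809872,  0.03654061],
       [-0.98933602,  0.00956931, -0.14533642,  0.57501071],
       [ 0.14524558, -0.0095909 , -0.98934915,  1.11207375],
       [ 0.        ,  0.        ,  0.        ,  1.        ]])}
scene {'fov_y': 56.99539486012433, 'cx': 313.591762805674, 'cy': 197.64775714042358, 'view': array([[ 0.35739737,  0.93377902,  0.01799632, -0.22525706],
       [ 0.66813384, -0.24216473, -0.70352926, -0.3302077 ],
       [-0.65258278,  0.26346346, -0.7104384 ,  1.58465827],
       [ 0.        ,  0.        ,  0.        ,  1.        ]])}
wrist {'fov_y': 65.08755789002103, 'cx': 317.43744136677145, 'cy': 194.60315490603736, 'tool_from_camera': array([[-2.10359549e-04, -9.52831835e-01, -3.03498684e-01,
         8.24537888e-02],
       [ 9.99999976e-01, -1.83352564e-04, -1.17481182e-04,
         3.74575741e-04],
       [ 5.62925483e-05, -3.03498701e-01,  9.52831850e-01,
        -1.36435375e-01],
       [ 0.00000000e+00,  0.00000000e+00,  0.00000000e+00,
         1.00000000e+00]])}
```

View pics/a_top.png

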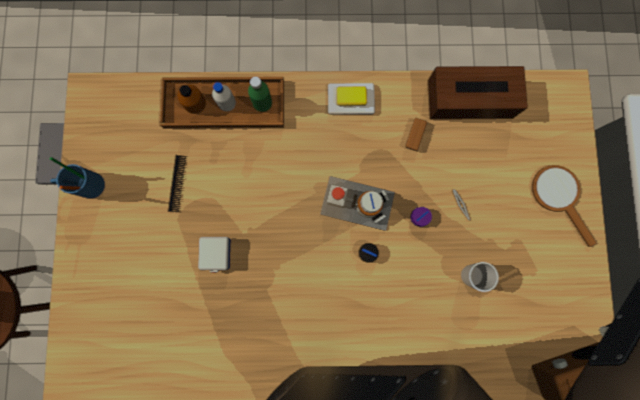

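View pics/a_scene.png

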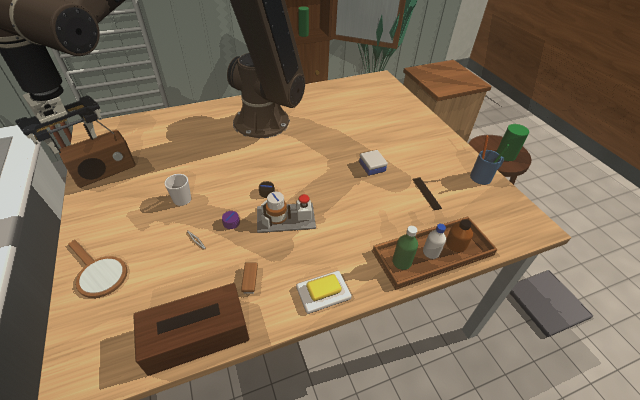

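The top view shows the jar and white cap at about (371,203) and the red plunger at (338,193). The black look-alike is at (369,253) and the purple one at (421,217). The scene view agrees.

Run:
```python
from h import *
im=cv2.imread('pics/a_top.png'); hsv=cv2.cvtColor(im,cv2.COLOR_BGR2HSV)
def cen(m,x0,x1,y0,y1):
    k=np.zeros_like(m);k[y0:y1,x0:x1]=m[y0:y1,x0:x1]; M=cv2.moments(k,True);print(M['m00']);return M['m10']/M['m00'],M['m01']/M['m00']
red=cv2.inRange(hsv,(0,150,80),(6,255,255))|cv2.inRange(hsv,(172,150,80),(180,255,255))
blue=cv2.inRange(hsv,(100,90,40),(130,255,255))
p=cen(red,325,350,180,206); c=cen(blue,355,388,188,215)
P=onz('top',*p,.088);C=onz('top',*c,.098);print(p,c,P,C,C-P,np.degrees(np.arctan2(*(P-C)[[1,0]]))-90)
```

```text
106.0
17.0
(337.75471698113205, 193.0) (371.6470588235294, 200.35294117647058) [ 0.57961011 -0.01474308  0.088     ] [ 0.55841613 -0.09957358  0.098     ] [-0.02119399 -0.0848305   0.01      ] -14.027573130629733
```

Emit:
arm_command:
  motion:
    - [[-15,12.5,0],[0,0,0],0]
    - [[-30,24.5,0],[0,0,0],0]
    - [[-30,24.5,0],[0,0,0],0]
    - [[-30,24.5,0],[0,0,0],0]
    - [[-30,24.5,0],[0,0,0],0]
    - [[-30,24.5,0],[0,0,0],0]
    - [[-30,24.5,0],[0,0,0],0]
    - [[-30,24.5,0],[0,0,0],0]
    - [[-30,24.5,0],[0,0,0],0]
    - [[-30,24.5,0],[0,0,0],0]
    - [[-30,24.5,0],[0,0,0],0]
    - [[-30,24.5,0],[0,0,0],0]
    - [[-30,24.5,0],[0,0,0],0]
    - [[-30,24.5,0],[0,0,0],0]
    - [[-30,24.5,0],[0,0,0],0]
    - [[-30,24.5,0],[0,0,0],0]
    - [[-30,24.5,0],[0,0,0],0]
    - [[-30,24.5,0],[0,0,0],0]
    - [[0,0,0],[0,0,0],0]
    - [[0,0,0],[0,0,0],0]
  newtons: 30

```text
t: 1.77
eef_pos: [0.5799, -0.0128, 0.2476]
ee_rot: [3.141, -0.002, -2.726]
force: [0.1, -0.2, -0.9]
width: 0.0005
```

Run:
```python
from h import *
s=arm.get_state();print(s['t'],s['eef_pos'],s['ee_rot'],s['force'],s['q'],s['width'])
save('wrist','b.png')
```

```text
1.7667 [ 0.57989869 -0.01282503  0.2476253 ] [ 3.14120906e+00 -1.52291188e-03 -2.72593079e+00] [ 0.09895219 -0.16215375 -0.8562345 ] [ 3.14748972e-01  2.05101104e-01 -2.03219775e-01 -2.48493819e-04
 -1.16402927e+00 -1.46978524e+00] 0.00047979935181545333
```

View pics/b.png

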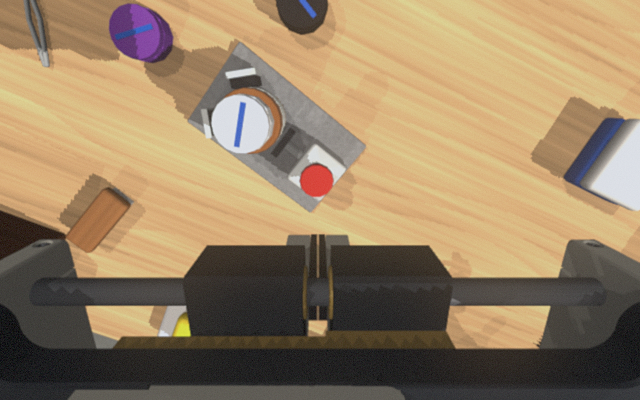

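The wrist view shows the red plunger at (317,180), the cap at (241,123) with its bar from (241,103) to (238,145), and both look-alikes outside the holder.

```bash
cat > m.py <<'E'
from h import *
import sys
def meas(fn,zr=.088,zc=.098,minb=40):
    im=cv2.imread('pics/'+fn); hsv=cv2.cvtColor(im,cv2.COLOR_BGR2HSV)
    red=cv2.inRange(hsv,(0,150,80),(6,255,255))|cv2.inRange(hsv,(174,150,80),(180,255,255))
    blue=cv2.inRange(hsv,(105,120,80),(125,255,255))
    out={}
    for n,m,z in(('red',red,zr),('bar',blue,zc)):
        for c in cv2.findContours(m,0,1)[0]:
            if cv2.contourArea(c)<minb: continue
            r=cv2.minAreaRect(c); b=cv2.boxPoints(r); e=sorted([(b[i],b[(i+1)%4]) for i in range(4)],key=lambda t:np.linalg.norm(t[0]-t[1]))
            mid=[(a+b)/2 for a,b in e[:2]]
            A,B=[onz('wrist',*p,z) for p in mid]; d=B-A
            print(n,np.round(r[0],1),cv2.contourArea(c),'P',np.round(onz('wrist',*r[0],z),4),'len',np.linalg.norm(d).round(4),'az',np.degrees(np.arctan2(d[1],d[0])).round(1)%180)
    # white cap fit circle
E
python3 - <<'E'
from m import *
meas('b.png')
E
```

```text
red [316.1 179.9] 755.5 P [ 0.5766 -0.0162  0.088 ] len 0.0309 az 125.4
bar [599.  149.3] 155.5 P [0.4432 0.2086 0.098 ] len 0.0618 az 179.3
bar [239.4 124.3] 145.5 P [ 0.5547 -0.1007  0.098 ] len 0.0387 az 11.0
bar [133.3  31.3] 182.0 P [ 0.5189 -0.2056  0.098 ] len 0.0326 az 128.9
bar [307.6   7.2] 96.0 P [ 0.4451 -0.0812  0.098 ] len 0.0164 az 64.8
```

Emit:
arm_command:
  motion:
    - [[3,-2,12],[0,0,0],0]
    - [[0,0,25],[0,0,0],0]
    - [[0,0,30],[0,0,0],0]
    - [[0,0,30],[0,0,0],0]
    - [[0,0,20],[0,0,0],0]
    - [[0,0,10],[0,0,0],0]
    - [[0,0,4],[0,0,0],0]
    - [[0,0,3],[0,0,0],0]
    - [[0,0,3],[0,0,0],0]
    - [[0,0,3],[0,0,0],0]
    - [[0,0,3],[0,0,0],0]
    - [[0,0,3],[0,0,0],0]
    - [[0,0,3],[0,0,0],0]
    - [[0,0,3],[0,0,0],0]
    - [[0,0,3],[0,0,0],0]
    - [[0,0,0],[0,0,0],0]

```text
t: 3.15
eef_pos: [0.5785, -0.0177, 0.0951]
ee_rot: [-3.141, 0.002, -2.728]
force: [-0.8, -2.3, 4.0]
width: 0.0003
```

Emit:
arm_command:
  motion:
    - [[0,0,2],[0,0,0],0]
    - [[0,0,2],[0,0,0],0]
    - [[0,0,2],[0,0,0],0]
    - [[0,0,0],[0,0,0],0]

```text
t: 3.48
eef_pos: [0.5786, -0.0178, 0.0902]
ee_rot: [-3.14, 0.002, -2.728]
force: [-5.2, -0.6, 14.4]
width: 0.0003
```

Emit:
arm_command:
  motion:
    - [[0,0,2],[0,0,0],0]
    - [[0,0,1],[0,0,0],0]
    - [[0,0,1],[0,0,0],0]
    - [[0,0,0],[0,0,0],0]
    - [[0,0,0],[0,0,0],0]

```text
t: 3.9
eef_pos: [0.5787, -0.0178, 0.09]
ee_rot: [-3.139, 0.004, -2.727]
force: [-17.4, 3.4, 47.4]
width: 0.0003
```

Emit:
arm_command:
  motion:
    - [[0,0,-10],[0,0,0],0]
    - [[0,0,-25],[0,0,0],0]
    - [[0,0,-35],[0,0,0],0]
    - [[0,0,-35],[0,0,0],0]
    - [[9,-11,-20],[0,0,0],0.5]
    - [[18,-22,0],[0,0,0],1]
    - [[18,-22,0],[0,0,0],1]
    - [[10,-13,0],[0,0,0],1]
    - [[0,0,0],[0,0,6.4],1]
    - [[0,0,0],[0,0,6.4],1]
    - [[0,0,0],[0,0,0],1]
    - [[0,0,0],[0,0,0],1]

```text
t: 4.9
eef_pos: [0.5547, -0.1021, 0.2092]
ee_rot: [-3.142, 0.001, -2.949]
force: [0.2, -0.1, -0.5]
width: 0.0481
```

Run:
```python
from m import *
s=arm.get_state();print(s['t'],s['eef_pos'],np.degrees(s['ee_rot']),s['force'],s['q'],s['width'])
save('wrist','c.png'); meas('c.png',zr=.068)
```

```text
4.9 [ 0.55474045 -0.10212529  0.209232  ] [-1.79995257e+02  7.25866585e-02 -1.68955725e+02] [ 0.16671678 -0.14716825 -0.49718173] [ 1.64926916e-01  2.06261668e-01 -2.94040277e-01  5.41631442e-05
 -1.06922569e+00 -1.54299034e+00] 0.0481304593161112
red [401. 227.] 724.5 P [ 0.5772 -0.0154  0.068 ] len 0.0308 az 101.1
bar [318. 199.] 172.0 P [ 0.5548 -0.1011  0.098 ] len 0.0386 az 11.1
bar [184.  121.4] 170.0 P [ 0.5127 -0.2147  0.098 ] len 0.0308 az 128.6
bar [348.8  47.6] 224.5 P [ 0.4376 -0.1015  0.098 ] len 0.0315 az 64.8
```

View pics/c.png

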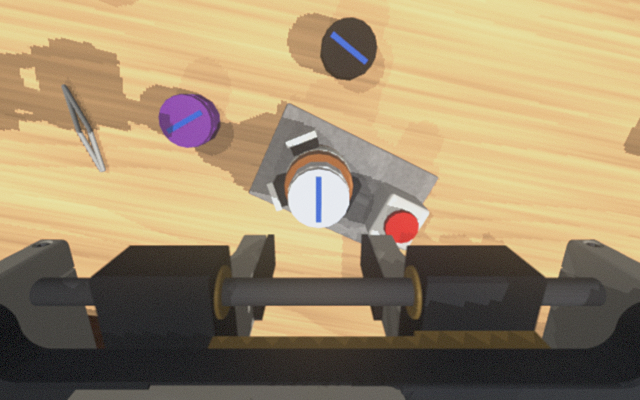

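Emit:
arm_command:
  motion:
    - [[0,1,0],[0,0,0],1]
    - [[0,0,0],[0,0,0],1]
    - [[0,0,10],[0,0,0],1]
    - [[0,0,15],[0,0,0],1]
    - [[0,0,15],[0,0,0],1]
    - [[0,0,15],[0,0,0],1]
    - [[0,0,10],[0,0,0],1]
    - [[0,0,10],[0,0,0],1]
    - [[0,0,10],[0,0,0],1]
    - [[0,0,10],[0,0,0],1]
    - [[0,0,10],[0,0,0],1]
    - [[0,0,6],[0,0,0],1]
    - [[0,0,4],[0,0,0],1]
    - [[0,0,0],[0,0,0],1]
    - [[0,0,0],[0,0,0],1]

```text
t: 6.2
eef_pos: [0.5545, -0.1011, 0.0936]
ee_rot: [-3.141, -0.0, -2.952]
force: [-0.8, 1.0, 0.5]
width: 0.0873
```

Emit:
arm_command:
  motion:
    - [[0,0,0],[0,0,0],0.5]
    - [[0,0,0],[0,0,0],0.5]
    - [[0,0,0],[0,0,0],0.5]
    - [[0,0,0],[0,0,0],0.5]
    - [[0,0,0],[0,0,0],0.5]
    - [[0,0,0],[0,0,0],0.5]
    - [[0,0,0],[0,0,0],0.5]
    - [[0,0,0],[0,0,0],0.5]
    - [[0,0,0],[0,0,0],0.5]
    - [[0,0,0],[0,0,0],0.5]
  newtons: 35

```text
t: 7.03
eef_pos: [0.5544, -0.1011, 0.0937]
ee_rot: [-3.142, 0.0, -2.952]
force: [-0.2, 0.8, 1.2]
width: 0.0516
```

Emit:
arm_command:
  motion:
    - [[0,0,0],[0,0,0],0.2]
    - [[0,0,0],[0,0,0],0.2]
    - [[0,0,0],[0,0,-2],0.2]
    - [[0,0,0],[0,0,-4],0.2]
    - [[0,0,0],[0,0,-4],0.2]
    - [[0,0,0],[0,0,-4],0.2]
    - [[0,0,0],[0,0,-4],0.2]
    - [[0,0,0],[0,0,-4],0.2]
    - [[0,0,0],[0,0,-4],0.2]
    - [[0,0,0],[0,0,-4],0.2]

```text
t: 7.87
eef_pos: [0.5544, -0.1015, 0.0937]
ee_rot: [-3.141, -0.0, -2.425]
force: [-0.4, -3.1, 2.4]
width: 0.0518
```

Run:
```python
from m import *
s=arm.get_state();print(s['t'],s['eef_pos'],np.degrees(s['ee_rot']),s['force'],s['moment'],s['width'])
save('wrist','d.png')
```

```text
7.8667 [ 0.55436489 -0.10151986  0.09368109] [-1.79979133e+02 -1.63926395e-02 -1.38962853e+02] [-0.43926068 -3.05867377  2.41390652] [-0.86428201  0.13352092 -0.15212908] 0.05176664063923416
```

View pics/d.png

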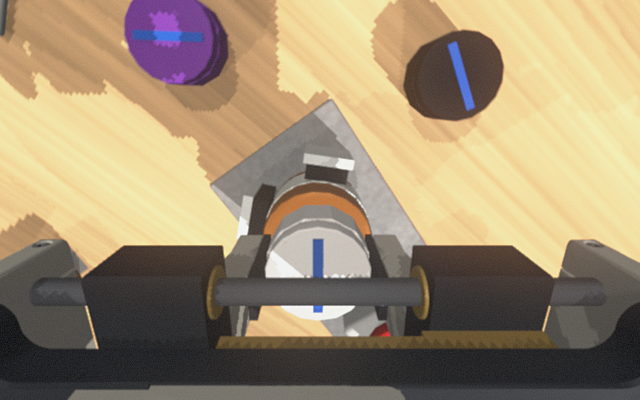

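The bar, from (318,240) to (318,310), still lies square to the jaws, so the cap turns with the gripper. The moment of about 0.15 N m matches the thread friction.

Emit:
arm_command:
  motion:
    - [[0,0,0],[0,0,-4],0.2]
    - [[0,0,0],[0,0,-4],0.2]
    - [[0,0,0],[0,0,-4],0.2]
    - [[0,0,0],[0,0,-4],0.2]
    - [[0,0,0],[0,0,-4],0.2]
    - [[0,0,0],[0,0,-4],0.2]
    - [[0,0,0],[0,0,-4],0.2]
    - [[0,0,0],[0,0,-4],0.2]
    - [[0,0,0],[0,0,-4],0.2]
    - [[0,0,0],[0,0,-4],0.2]
    - [[0,0,0],[0,0,-4],0.2]
    - [[0,0,0],[0,0,-4],0.2]
    - [[0,0,0],[0,0,-2],0.2]
    - [[0,0,0],[0,0,0],0.2]

```text
t: 9.08
eef_pos: [0.5548, -0.1021, 0.0939]
ee_rot: [-3.141, -0.001, -1.555]
force: [1.4, -6.4, 1.8]
width: 0.0519
```

Run:
```python
from m import *
s=arm.get_state();print(s['t'],s['eef_pos'],np.degrees(s['ee_rot']),s['force'],s['moment'],s['width'])
save('wrist','e.png')
```

```text
9.0833 [ 0.55484077 -0.10212973  0.09387937] [-1.79954519e+02 -6.94353064e-02 -8.91140826e+01] [ 1.40264096 -6.39173103  1.75076166] [-2.31638401 -0.45588584 -0.13712622] 0.05187531425635381
```

View pics/e.png

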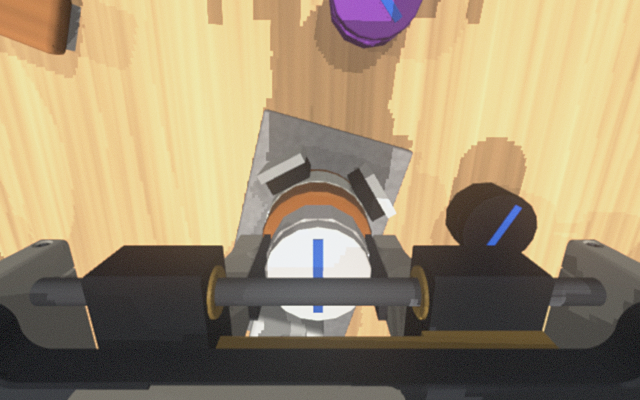

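Emit:
arm_command:
  motion:
    - [[1,0,0],[0,0,0],0.2]
    - [[0,0,-1],[0,0,0],0.2]
    - [[0,0,-1.5],[0,0,0],0.2]
    - [[0,0,-1.5],[0,0,0],0.2]
    - [[0,0,0],[0,0,0],0.2]

```text
t: 9.55
eef_pos: [0.5539, -0.1023, 0.0976]
ee_rot: [3.141, -0.0, -1.556]
force: [0.1, -4.1, -0.2]
width: 0.0515
```

Lift is free (force about 0). Continuing straight up, 46 mm more.

Emit:
arm_command:
  motion:
    - [[0,0,-2],[0,0,0],0.2]
    - [[0,0,-4],[0,0,0],0.2]
    - [[0,0,-5],[0,0,0],0.2]
    - [[0,0,-5],[0,0,0],0.2]
    - [[0,0,-5],[0,0,0],0.2]
    - [[0,0,-5],[0,0,0],0.2]
    - [[0,0,-5],[0,0,0],0.2]
    - [[0,0,-5],[0,0,0],0.2]
    - [[0,0,-5],[0,0,0],0.2]
    - [[0,0,-3],[0,0,0],0.2]
    - [[0,0,-2],[0,0,0],0.2]
    - [[0,0,0],[0,0,0],0.2]
    - [[0,0,0],[0,0,0],0.2]
    - [[0,0,0],[0,0,0],0.2]

```text
t: 10.72
eef_pos: [0.5541, -0.1021, 0.1433]
ee_rot: [3.141, 0.0, -1.556]
force: [0.2, 0.1, -0.7]
width: 0.0517
```

Run:
```python
from m import *
s=arm.get_state();print(s['t'],s['eef_pos'],np.degrees(s['ee_rot']),s['force'],s['moment'],s['width'])
w=save('wrist','f.png');v=save('scene','g.png')
c=cv2.resize(v[140:260,200:360],(800,600),interpolation=cv2.INTER_CUBIC); cv2.imwrite('pics/g2.png',c[:,:,::-1])
```

```text
10.7167 [ 0.5541435  -0.10214379  0.1432885 ] [ 1.79970766e+02  6.34826063e-04 -8.91568590e+01] [ 0.17574825  0.0758186  -0.67414572] [0.04592313 0.12911616 0.01802194] 0.051656201258771565
```

View pics/f.png

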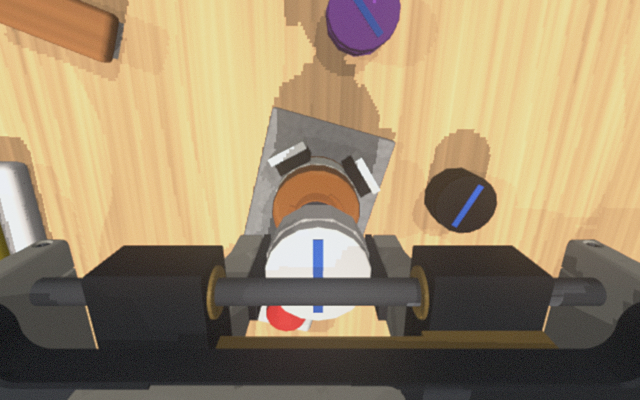

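View pics/g2.png

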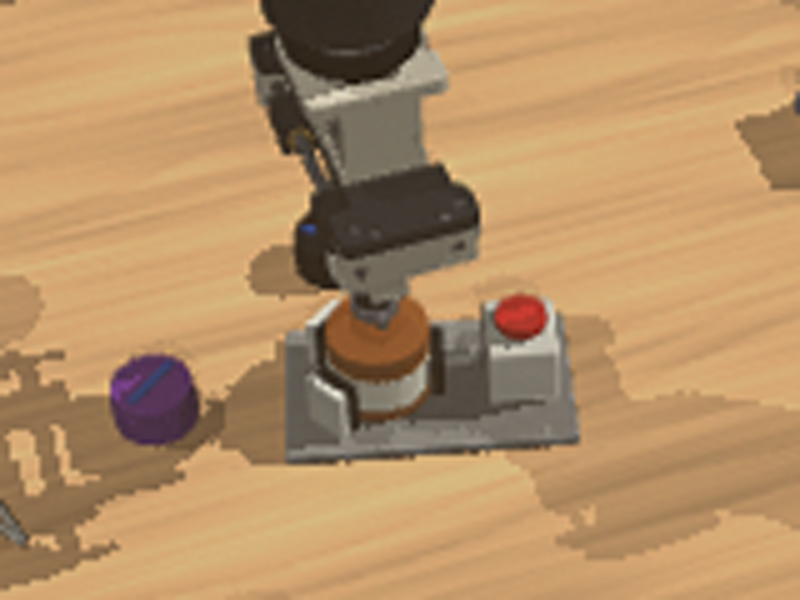

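Run:
```python
from m import *
c=arm.camera_info('scene');f=200/np.tan(np.radians(c['fov_y'])/2)
for z in(.008,.064,.088,.118,.148,.19):
    p=c['view']@np.array([.554,-.102,z,1]);u=f*p[0]/p[2]+c['cx'];v=f*p[1]/p[2]+c['cy'];print(z,(u-200)*5,(v-140)*5)
v=cv2.imread('pics/g.png');cv2.imwrite('pics/g3.png',cv2.resize(v[185:220,245:300],(800,509),interpolation=cv2.INTER_NEAREST))
t=save('top','t.png');cv2.imwrite('pics/t2.png',cv2.resize(t[160:250,310:450,::-1],(800,514),interpolation=cv2.INTER_CUBIC))
```

```text
0.008 378.65343549890497 379.53550279400656
0.064 373.7219141463379 319.63194655543646
0.088 371.5024530883241 292.6719881971819
0.118 368.63244966644345 257.80984341542353
0.148 365.65032398238145 221.5857411852457
0.19 361.2741208317331 168.42767640067322
```

View pics/g3.png

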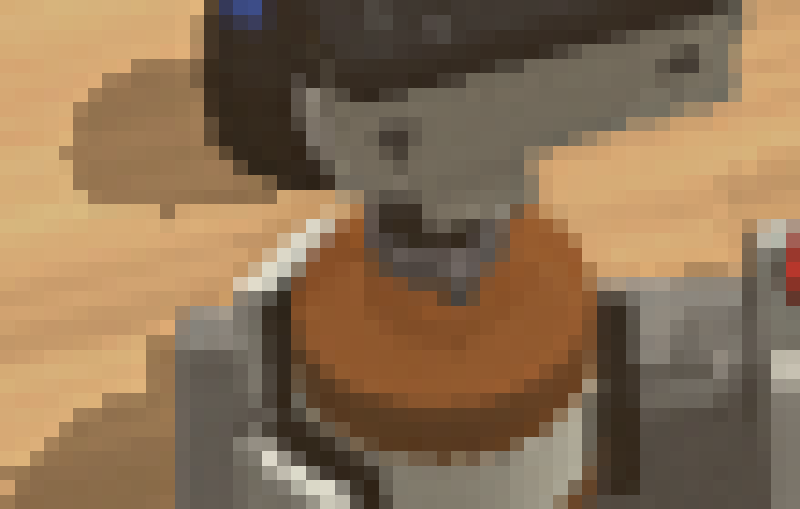

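The wrist view shows the cap level and square in the jaws with its bar at x≈318. Below it are the amber shoulder between the cheeks and the red plunger at (286,316). The scene crop shows the plunger down close to its block and the shoe against the upright jar; the near finger hides the cap there. Handing in.

```bash
python3 -c "
from station import arm
s=arm.get_state();print(s['t'],s['eef_pos'],s['force'],s['width']);print(arm.job_done())"
```

```text
10.8667 [ 0.55420083 -0.10213957  0.14328582] [ 0.28951516  0.39081869 -0.5915889 ] 0.051829609074777995
the job is handed in; nothing more can be done
None
```

I pressed the plunger to its stop, gripped the white cap across its flats and turned it 80° anticlockwise. I then lifted it straight up about 49.5 mm and handed in at 10.9 s, with the cap still held.

**Last checks**
- **Cap:** it is level and still in the jaws at 51.8 mm opening. By the lift distance its lower edge is about 29.5 mm above the jar's mouth.
- **Jar:** it stands in the holder with the shoe against it. The vertical force reads about -0.6 N, close to the unloaded reading, so only the cap was lifted.
- **Plunger:** it stayed down after I let go.

**Weaker points**
- **Plunger force:** it peaked at about 47 N for a moment when the plunger bottomed out. That was the closed fingertips, not the gripper body, but it is above the 40 N set for the body.
- **Sideways force:** it rose to about 6 N while unscrewing. I eased it by 1 mm before lifting.
- **Hidden view:** in the scene camera the near finger covers the cap and mouth, so the clearance comes from the arm's own position readings, not from an image.

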